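Check the guide-ring gap, then hold the retainer plate over the cylinder head

ROBOT

A 6-joint arm with a two-finger parallel gripper is mounted at the origin on the work surface. World frame = base frame: x ahead of the robot, y to its left, z up, the work surface at z = 0. Lengths are in m, angles in rad, forces in N, time in s.
With the tool pointing down it reaches from about 0.25 to 0.725 m from the base axis. Payload 4 kg.
Tool frame: the origin (TCP) lies between the finger pads; the fingertips stand 8 mm ahead of it and the grasp point (between the pads) lies 11 mm behind it (bot.tip_reach is the distance from the TCP to the fingertips, in m); z points along the fingers, y is the line along which they close (so a half turn about z gives the same grasp; the last joint's range is limited). The gripper opens to 85 mm and grips with 20 to 120 N. Pads are 22 mm wide; open, the fingers measure 114 mm over their backs; the gripper's body (76 mm by 85 mm) begins 54 mm behind the grasp point. The pads swing forward as they close: fully open they stand 13 mm farther back than shut.
Start: joints at [-1.29, 0.241, 0.005, 1.335, 0, 1.571], TCP at [0.139, -0.48, 0.239] pointing down, gripper open.
Joint ranges: [-2.72, 2.72], [-1.05, 1.87], [-1.09, 1.28], [-1.99, 2.15], [-1.42, 1.44], [-3.14, 3.14]. Speed limits (rad/s): [2.79, 2.79, 3.14, 3.14, 3.14, 3.14].

INTERFACE

Orientations are given as a unit quaternion [x, y, z, w].
In Python, from workcell import bot gives the robot as it stands.
- The arm moves only by the tool move_arm, never from a script. Its argument "deltas" is a list of rows, each a list of 7 numbers: the opening, from 0 (shut) to 1 (fully open), then the shift along the tool's x, y, z in mm, then the turn, a rotation vector about the tool's x, y, z in degrees. In form: [[gripper, tx, ty, tz, ax, ay, az], ...]. A call has 1 to 10 rows; each row shifts and turns the commanded pose from where the row before left it, along the tool's axes as they then stand; what a row does not reach is not made up. A row lasts 1/12 s, in which the tool goes at most 41.7 mm and 7.16 degrees, less where a joint would pass 70% of its speed; a pose out of reach is approached as far as the arm can. A call is refused whole if a number of a shift passes 41.7 or a number of a turn 7.16, either way. A call with a gripper value outside its range is refused whole. The fingers move at their own pace and stop on an object; the grip force is fixed at half the most. Time passes only in rows, so rows that do not move let the fingers close. It gives the time, the measured TCP pose, the force, the opening and the grip force at its end, in the units of the state.
- bot.get_obs(): the state, without advancing time (a new reading comes with each control period).
- bot.camera(name): name is "scene" or "top"; returns the picture (420x560x3 uint8, blue, green, red); there is no depth.
- bot.calibration(name): a dict with "K" (3x3 intrinsics, pixels), "dist_coeffs" ([k1, k2, p1, p2, k3] as OpenCV has them; the pictures are not rectified), "position" and "orientation" of the camera in the world. Camera axes: x right, y down, z forward; pixel columns grow to the right and rows downward; lengths in m; the calibration is good to about 2 mm. A picture is of the moment at which its call begins. calibration takes no time and is no camera call.
- bot.job_done(): hands the job in; it is judged then, once.
Trained networks look in the newest picture that a camera, given by its name, has taken for a name from the list of things; names that differ only in an ending like _2 or _b are one class to them, and where a whole thing is asked for, a point or a joint stands for the part that bears it (a point fixed in the world has none). Each returns a list of dicts, best first, with "conf" (0 to 1); they miss things now and then, are a little off and sometimes report something else, mostly with a low value. They report only what shows in the picture. A call takes as long as a camera call. They do not tell look-alikes from the thing itself.
- bot.outline_of(query, camera): "pixels" (420x560 bool, what is visible of it) and "rect" ([left, top, width, height] in pixels, round what is visible of it).
The state is a dict: "clock": time; "joint_pos": joint angles; "joint_vel": joint speeds; "tau": joint torques, N m; "eef_pos": TCP position; "tool_rot": TCP orientation; "ft_force": force on the tool from outside, world axes, zero at the start; "ft_torque": the same for the moment, N m; "grip_width": finger opening in m; "grasp_force": force on a finger pad.
Only numpy, scipy, OpenCV 4.12 (cv2) and the standard library are available. Lean on these libraries where they do the work, as an engineer would, in place of code of your own. Each camera call takes 0.05 s, during which the arm holds its last target. There are 200 camera calls.

TASK

Check the end gap of the red split guide ring in the cylinder head: take the gauge with the blue handle from its holder, push its blade down into the gap until the gauge's shoulder sits on the head, then stand the gauge back in its holder, blade in the slot. Then carry the aluminium retainer plate over the standing billets to the head and hold it level, about 10 mm above the tips of the two studs with a hole over each stud, touching neither studs nor head; finish while still holding it there, so that the wiper seal can be laid in underneath. Leave the three billets standing where they are.

Things in the scene. Friction and masses are not known exactly. Their poses are not given: they have to be found in the camera images.
- head: Cylinder head, fixed: steel block 110 x 110 mm, 50 high, with an upright bore. Origin: centre of the underside. A red split guide ring (outside 52, inside 40 mm, 20 high) lies in the bore, flush with the top; its end gap is on the head's -x side, above the oil port, roughly facing the robot. Two brass-coloured studs, 10 mm thick, stand 35 mm above the top, 40 mm from the centre along +y and -y. Left or right of the billets.
- gap (a point): Middle of the ring's end gap at the ring's inner edge, level with the head's top (50 mm up), 20 mm from the bore's axis. Axes as the head's: -x radially outward, y across the gap (7 mm wide, parallel sides, 20 deep and open below), z up. A blade centred here goes in: half its width in the gap, half in the open bore; the wall behind the gap is 6 mm further out.
- stud_a (a point): Centre of the tip of the stud at the head's +y side, 85 mm above the table.
- stud_b (a point): Centre of the tip of the stud at the head's -y side, 85 mm above the table.
- retainer: Loose aluminium retainer plate, about 0.28 kg, flat on the trolley on the other side of the billets: 62 (x) by 110 mm (y), 10 thick. Upright round collar on its middle: outside diameter 50, bore 41, 28 tall (top 38 mm above the underside). Two 14 mm holes 40 mm from the centre along +y and -y; either may go over either stud. Origin: centre of the underside.
- hole_a (a point): Centre of the hole at the retainer's +y end, on the plate's underside.
- hole_b (a point): Centre of the hole at the retainer's -y end, on the plate's underside.
- gauge: Flat gap gauge, about 70 g, upright in its holder. Origin: centre of the underside of its steel shoulder (22 x 18 mm, 6 thick). Below it the blade: 8 mm wide (x), 3.5 thick (y), 17 long, its last 4 mm thinned to 1.8. Above it the blue handle: 18 (x) by 12 mm (y), from 6 to 70 mm above the origin. The same after half a turn.
- blade_tip (a point): Centre of the end of the gauge's blade, 17 mm below the gauge's origin.
- holder: Grey steel gauge holder, fixed to the trolley: block 50 x 50 mm, 30 mm high; origin at the centre of the underside. A slot in its top, 14 mm (x) by 9 mm (y), 24 mm deep, takes the blade; the gauge's shoulder rests on the top.
- slot (a point): Centre of the slot's mouth on the holder's top, 30 mm above the table; the gauge's origin lies here when it stands in the holder.
- billet_black: Black plastic tube standing upright, diameter 60, 115 mm tall; origin at the centre of its underside. The three billets stand in a row along x between head and retainer, in any order.
- billet_red: Red tube standing upright, diameter 56, 100 mm tall; origin at the centre of its underside.
- billet_white: White tube standing upright, diameter 48, 110 mm tall; origin at the centre of its underside.
Mind the look-alikes: they are no part of the job. Leave any orange or yellow look-alike of the gauge alone.

How it is judged:
On the way, in this order (a step that is already met when the one before it is completed fails the run):
1. the gauge's blade is in the ring's end gap, its shoulder down on the head (z of blade_tip in the frame of gap below -0.015 m and x of blade_tip in the frame of gap between -0.0035 and 0.0035 m and y of blade_tip in the frame of gap between -0.003 and 0.003 m and angle between gauge's own z axis and vertical below 0.1 rad), for 0.2 s.
2. the gauge stands in its holder again, released (distance between gauge and slot below 0.006 m and angle between gauge's own z axis and vertical below 0.1 rad and contact force between the fingers and gauge below 0.1 N), for 0.2 s.
3. the retainer plate passes above the row of billets (height (world z) of retainer above 0.117 m and world y of retainer between -0.05 and 0.05 m), for 0.05 s.
At the end, for the whole second after the job is handed in: Retainer held in the fingers, level within 4 degrees, still, 3 to 18 mm above the stud tips, each hole's centre within 5 mm of a stud's axis, not touching head or studs; gauge standing released in its holder, within 6 mm; billets upright, within 15 mm of their starts (all of step 2 and ((horizontal distance between hole_a and stud_a below 0.005 m and horizontal distance between hole_b and stud_b below 0.005 m) or (horizontal distance between hole_a and stud_b below 0.005 m and horizontal distance between hole_b and stud_a below 0.005 m)) and z of retainer in the frame of head between 0.088 and 0.103 m and angle between retainer's own z axis and vertical below 0.07 rad and linear speed of retainer below 0.02 m/s and contact force between the fingers and retainer above 1 N and contact force between retainer and head below 0.1 N and distance of each of billet_black, billet_red, billet_white from where it was at the start of the episode below 0.015 m and angle between each of billet_black, billet_red, billet_white's own z axis and vertical below 0.1 rad); the arm keeps its last pose, push and grip.
It fails at once if the retainer plate strikes the head or its studs (contact force between retainer and head above 1 N).
It fails at once if a billet is pushed more than 15 mm or tipped (distance of any of billet_black, billet_red, billet_white from where it was at the start of the episode above 0.015 m or angle between any of billet_black, billet_red, billet_white's own z axis and vertical above 0.25 rad).
It also fails if it takes over 64 s, if anything falls off the work surface, if the arm or the gripper's body presses on something with over 40 N, if the wrist force passes 120 N, or if a joint passes its speed limit or range.

## Working session

There is one attempt and no reset: what is moved stays moved. The work goes in short steps, Python scripts to look and compute and a tool call to move; the robot and the scene stay as the last step left them, time stands still between calls to the robot, and variables do not carry over. Pictures are saved under pics/ and viewed, at most 13 in all, crops included, and the job is handed in when it is done.

Besides the shell and the picture viewer there is one more tool, called after "Call:" in YAML: its name, and indented under it one key for each argument. move_arm: Moves the arm, as the interface text tells. Its arguments: {"type":"object","properties":{"deltas":{"type":"array","items":{"type":"array","items":{"type":"number"}}}},"required":["deltas"]}

```bash
ls; mkdir -p pics
python3 - <<'E'
from workcell import bot
import cv2,numpy as np
for n in("scene","top"):
    im=bot.camera(n); cv2.imwrite(f"pics/{n}0.png",im)
    c=bot.calibration(n); print(n,c)
    for q in["head","retainer","gauge","holder","billet_black","billet_red","billet_white"]:
        for d in bot.outline_of(q,n)[:3]:
            ys,xs=np.nonzero(d["pixels"]); print(q,round(d["conf"],2),d["rect"],xs.mean().round(1),ys.mean().round(1))
o=bot.get_obs();print(o["clock"],o["eef_pos"],o["tool_rot"],o["grip_width"])
E
```

```text
pics
scene {'K': array([[401.37832309,   0.        , 279.75978268],
       [  0.        , 401.37832309, 210.27197587],
       [  0.        ,   0.        ,   1.        ]]), 'dist_coeffs': array([0.00314485, 0.        , 0.        , 0.        , 0.        ]), 'position': array([ 1.03796844, -0.49608598,  0.53279509]), 'orientation': array([ 0.81609394,  0.33205855, -0.17757542, -0.43840024])}
head 0.6 [124.1, 246.7, 92.0, 82.5] 172.4 287.2
retainer 0.83 [308.6, 171.3, 47.1, 31.5] 331.7 187.5
gauge 0.91 [304.4, 228.2, 11.6, 33.2] 309.8 244.4
gauge 0.74 [338.4, 218.6, 14.5, 39.5] 344.9 237.7
gauge 0.68 [352.2, 246.5, 28.1, 37.5] 366.7 265.3
holder 0.8 [292.7, 246.4, 30.5, 36.3] 308.4 266.8
billet_black 0.86 [265.0, 187.1, 24.5, 60.7] 275.0 216.8
billet_red 0.71 [247.6, 177.7, 25.4, 49.7] 256.9 198.0
billet_red 0.57 [307.1, 172.3, 50.6, 27.0] 332.1 188.0
billet_red 0.56 [290.3, 249.8, 35.8, 32.6] 308.3 266.8
billet_white 0.85 [215.3, 167.6, 26.6, 47.2] 227.0 191.5
top {'K': array([[452.03988955,   0.        , 274.04795274],
       [  0.        , 452.03988955, 204.47940036],
       [  0.    
[... 366 characters left out ...]
160.3, 214.5, 48.4, 34.9] 184.8 229.7
gauge 0.72 [247.1, 124.1, 37.5, 12.7] 264.5 130.6
gauge 0.59 [260.4, 157.0, 27.7, 13.0] 274.1 163.3
gauge 0.48 [288.3, 155.1, 10.5, 14.6] 293.9 162.1
holder 0.6 [284.5, 155.4, 20.1, 21.8] 294.8 168.2
billet_black 0.72 [274.5, 191.6, 25.8, 35.8] 284.5 207.9
billet_red 0.61 [262.8, 225.4, 21.1, 29.3] 271.4 239.0
billet_red 0.21 [272.1, 193.6, 25.0, 32.6] 284.0 208.1
billet_red 0.2 [353.9, 183.7, 63.8, 58.8] 384.7 213.3
billet_white 0.69 [278.8, 263.3, 19.0, 22.0] 287.9 272.4
billet_white 0.42 [356.1, 183.6, 63.7, 60.2] 384.9 213.0
0.8 [ 0.13857268 -0.48042139  0.23933187] [ 9.90156024e-01  1.39968023e-01 -9.64131817e-06  2.72095386e-05] 0.08531185837661914
```

Run:
```python
import cv2
a=cv2.imread("pics/scene0.png");b=cv2.imread("pics/top0.png")
cv2.imwrite("pics/s1.png",cv2.resize(a[150:350,110:410],None,fx=2.66,fy=2.66,interpolation=cv2.INTER_CUBIC))
cv2.imwrite("pics/t1.png",cv2.resize(b[100:310,150:430],None,fx=2.8,fy=2.8,interpolation=cv2.INTER_CUBIC))
```

```text
(no output)
```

View pics/s1.png

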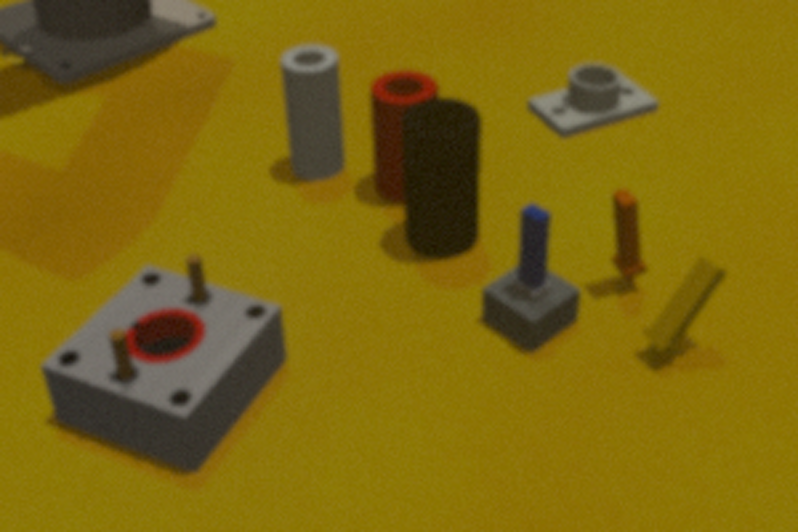

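View pics/t1.png

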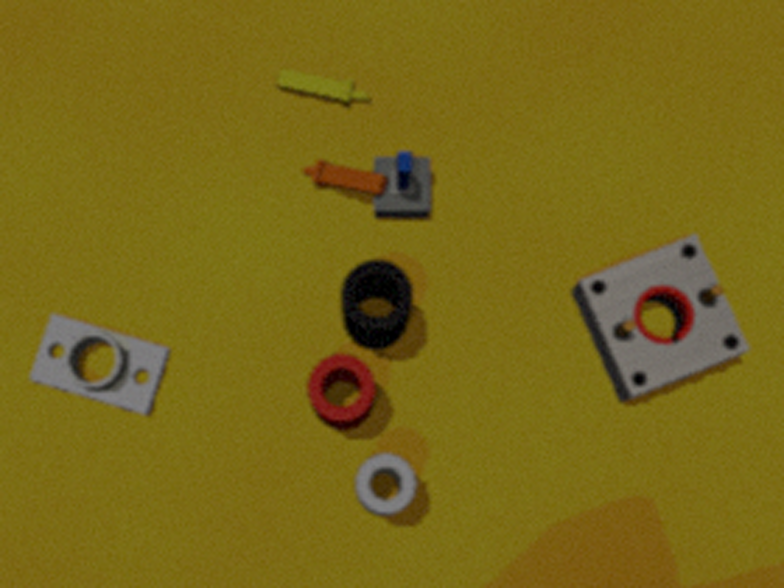

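The scene crop shows the head lower left (full picture about 172,287), the billets in the middle (white 227,191; red 257,198; black 275,217) and the retainer at (332,187). There are three gauge candidates:
- Blue, upright in its holder: scene (310,244), top (294,162).
- Orange: scene (345,238), top (274,163).
- Yellow: scene (367,265), top (264,130).

I choose the blue one in the holder. Next I fit poses by silhouette in both pictures.

```bash
cat > h.py <<'E'
import cv2,numpy as np
from scipy.optimize import minimize
from scipy.spatial.transform import Rotation as R
from workcell import bot
CAL={n:bot.calibration(n) for n in("scene","top")}
def proj(n,P):
    c=CAL[n];Rc=R.from_quat(c["orientation"]).inv()
    return cv2.projectPoints(np.atleast_2d(P).astype(float),Rc.as_rotvec(),-Rc.apply(c["position"]),c["K"],c["dist_coeffs"])[0][:,0]
def ray(n,uv):
    c=CAL[n];p=cv2.undistortPoints(np.float64([[uv]]),c["K"],c["dist_coeffs"])[0,0]
    return c["position"],R.from_quat(c["orientation"]).apply([*p,1])
def atz(n,uv,z):
    o,d=ray(n,uv);return o+d*(z-o[2])/d[2]
def box(sx,sy,z0,z1,cx=0,cy=0):
    return np.array([[cx+a*sx/2,cy+b*sy/2,z]for a in(-1,1)for b in(-1,1)for z in(z0,z1)])/1000
def cyl(d,z0,z1,cx=0,cy=0):
    t=np.linspace(0,2*np.pi,33)[:-1]
    return np.array([[cx+d/2*np.cos(a),cy+d/2*np.sin(a),z]for a in t for z in(z0,z1)])/1000
M={"head":[box(110,110,0,50),cyl(10,50,85,0,40),cyl(10,50,85,0,-40)],"retainer":[box(62,110,0,10),cyl(50,10,38)],
"holder":[box(50,50,0,30)],"gauge":[box(22,18,0,6),box(18,12,6,70)],"billet_black":[cyl(60,0,115)],"billet_red":[cyl(56,0,100)],"billet_white":[cyl(48,0,110)]}
S=4
def render(n,name,q,z=0):
    m=np.zeros((420*S,560*S),np.uint8);Rz=R.from_euler("z",q[2])
    for p in M[name]:
        uv=proj(n,Rz.apply(p)+[q[0],q[1],z]);h=cv2.convexHull(np.round((uv+.5)*S).astype(np.int32))
        cv2.fillConvexPoly(m,h,1)
    return cv2.resize(m.astype(np.float32),(560,420),interpolation=cv2.INTER_AREA)
def fit(name,masks,q0,z=0):
    def cost(q):
        return sum(np.abs(render(n,name,q,z)-m).sum()/m.sum() for n,m in masks.items())
    best=None
    for y in (q0[2] if np.iterable(q0[2]) else [q0[2]]):
        r=minimize(cost,[q0[0],q0[1],y],method="Nelder-Mead",options=dict(initial_simplex=np.array([[0,0,0],[.01,0,0],[0,.01,0],[0,0,.15]])+[q0[0],q0[1],y],xatol=1e-4,fatol=1e-4))
        if best is None or r.fun<best.fun:best=r
    return best.x,best.fun
E
python3 - <<'E'
from h import *
ims={n:cv2.imread(f"pics/{n}0.png") for n in CAL}
for n in CAL: bot.camera(n)
def roi(r,pad=4):
    m=np.zeros((420,560),bool);x,y,w,h=[int(v) for v in r];m[y-pad:y+h+pad,x-pad:x+w+pad]=1;return m
for q in["head","retainer","holder","gauge","billet_black","billet_red","billet_white"]:
    ms={};c=None
    for n in CAL:
        ds=bot.outline_of(q,n)
        if q=="gauge":
            hsv=cv2.cvtColor(ims[n],cv2.COLOR_BGR2HSV);g=cv2.GaussianBlur(ims[n],(3,3),0).astype(int)
            ds=[d for d in ds if (lambda c:c[0]>c[2])(ims[n][d["pixels"]].mean(0))] or ds
        d=ds[0];m=d["pixels"].astype(np.float32)
        if q in("head","retainer"):
            g=cv2.GaussianBlur(ims[n],(3,3),0);hsv=cv2.cvtColor(g,cv2.COLOR_BGR2HSV)
            mm=((hsv[...,1]<120)&roi(d["rect"])).astype(np.uint8)
            cs,_=cv2.findContours(mm,cv2.RETR_EXTERNAL,cv2.CHAIN_APPROX_NONE);k=max(cs,key=cv2.contourArea)
            m2=np.zeros((420,560),np.uint8);cv2.drawContours(m2,[k],-1,1,-1);print(q,n,"net",m.sum(),"col",m2.sum());
        ms[n]=m
        if n=="top":
            ys,xs=np.nonzero(m);c=atz(n,(xs.mean(),ys.mean()),.03)
    yaw=[-.6,-.2,.2,.6,1.,1.4] if q in("retainer","head","holder") else 0
    x,f=fit(q,ms,(c[0],c[1],yaw),.03 if q=="gauge" else 0)
    x1,f1=fit(q,{"top":ms["top"]},x,.03 if q=="gauge" else 0)
    print(q,x.round(4),round(f,3),"top only",x1.round(4),round(f1,3))
# orange/yellow ends
for uv in[(259,161),(288,165)]:print("orange",atz("top",uv,.01).round(3))
E
```

```text
head scene net 4650.0 col 4451
head top net 2146.0 col 2236
head [ 0.538  -0.2545  0.3681] 0.109 top only [ 0.5377 -0.2546  0.367 ] 0.084
retainer scene net 765.0 col 722
retainer top net 801.0 col 1152
retainer [0.5093 0.2417 2.8437] 0.5 top only [0.5094 0.2419 2.8373] 0.408
holder [ 0.6649 -0.0332 -0.0208] 3.224 top only [ 0.6649 -0.0332 -0.0208] 0.602
gauge [ 0.6646 -0.0331  0.0486] 2.169 top only [ 0.6646 -0.0333  0.0747] 0.084
billet_black [0.5035 0.2409 0.1996] 2.202 top only [0.5035 0.2409 0.1964] 0.471
billet_red [0.4741 0.0239 0.1586] 1.215 top only [0.4741 0.0238 0.1496] 0.334
billet_white [ 0.3963 -0.0108  0.1115] 0.495 top only [ 0.3958 -0.0112  0.1728] 0.395
orange [0.683 0.054 0.01 ]
orange [ 0.671 -0.02   0.01 ]
```

```bash
cat > fit2.py <<'E'
from h import *
M["handle"]=[box(18,12,6,70)]
M["hg"]=[box(50,50,0,30),box(22,18,30,36),box(18,12,36,100)]
def cmask(im,kind,c,r,fill=True):
    g=cv2.bilateralFilter(im,5,40,2).astype(int);b,gr,rd=g[...,0],g[...,1],g[...,2]
    mx=g.max(2);mn=g.min(2)
    if kind=="gray": m=(mx-mn)<0.55*mx
    if kind=="blue": m=b>rd+10
    if kind=="notfloor": m=~(((gr-b)>0.55*gr)&(rd>gr*.95)&(rd<gr*1.7))
    k=np.zeros((420,560),bool);k[max(0,c[1]-r):c[1]+r,max(0,c[0]-r):c[0]+r]=1
    cs,_=cv2.findContours((m&k).astype(np.uint8),cv2.RETR_EXTERNAL,cv2.CHAIN_APPROX_NONE)
    o=np.zeros((420,560),np.uint8);cv2.drawContours(o,[max(cs,key=cv2.contourArea)],-1,1,-1)
    return o.astype(np.float32)
E
python3 - <<'E'
from fit2 import *
ims={n:cv2.imread(f"pics/{n}0.png") for n in CAL}
V={n:ims[n].copy() for n in CAL}
def go(name,kind,cs,q0,z=0,r=50):
    ms={n:cmask(ims[n],kind,cs[n],r) for n in cs}
    for n,m in ms.items(): print("   ",name,n,int(m.sum()),end=" ")
    x,f=fit(name,ms,q0,z);print(name,x.round(4),round(f,3),end=" ")
    for n in ms:
        x1,f1=fit(name,{n:ms[n]},x,z);print(n,x1.round(4),round(f1,3),end=" ")
    print()
    for n in CAL:
        rr=(render(n,name,x,z)>.5).astype(np.uint8);c,_=cv2.findContours(rr,0,1)
        cv2.drawContours(V[n],c,-1,(255,255,255),1)
    return x
go("head","gray",{"scene":(172,287),"top":(385,213)},(.538,-.2545,.37),r=60)
go("retainer","gray",{"scene":(332,187),"top":(185,229)},(.509,.242,[-.3,2.84-3.1416]),r=32)
go("handle","blue",{"scene":(310,244),"top":(294,162)},(.665,-.033,0.),.03,r=22)
go("hg","notfloor",{"scene":(308,258)},(.665,-.033,[-.2,0,.2]),r=32)
ms={n:None for n in CAL}
for b,cs in dict(billet_black={"scene":(275,217),"top":(284,208)},billet_red={"top":(271,239),"scene":(257,198)},billet_white={"scene":(227,191),"top":(288,272)}).items():
    pix={}
    for n in CAL:
        bot.camera(n);ds=[d for d in bot.outline_of(b,n) if np.hypot(*(np.argwhere(d["pixels"])[:,::-1].mean(0)-cs[n]))<12]
        if ds:pix[n]=ds[0]["pixels"].astype(np.float32)
    if b=="billet_red":pix.pop("scene",0)
    c=atz("top",cs["top"],.05);x,f=fit(b,pix,(c[0],c[1],0.));print(b,x[:2].round(4),round(f,3))
for uv in[(345,220),(347,252)]:
    print("orange scene z0.01",atz("scene",uv,.01).round(3))
cv2.imwrite("pics/ov.png",np.vstack([cv2.resize(V["scene"][160:340,115:385],(800,None) and (798,532))[:,:][::2,::2],cv2.resize(V["top"][115:295,155:425],(399,266))]).repeat(1,0))
E
```

```text
head scene 4556     head top 2275 head [ 0.5378 -0.2544  0.3602] 0.086 scene [ 0.537  -0.2535  0.3613] 0.036 top [ 0.538  -0.2554  0.3613] 0.035 
    retainer scene 779     retainer top 1164 retainer [ 0.5091  0.2427 -0.3125] 0.097 scene [ 0.5098  0.2433 -0.3126] 0.053 top [ 0.5091  0.2422 -0.3089] 0.038 
    handle scene 33     handle top 66 handle [ 0.6647 -0.0312  0.0221] 10.265 scene [0.6145 0.0282 0.675 ] 7.33 top [ 0.6662 -0.0328 -0.0158] 0.329 
    hg scene 1021 hg [ 0.6647 -0.0304 -0.0054] 0.1 scene [ 0.6647 -0.0304 -0.0054] 0.1 
billet_black [ 0.5478 -0.0071] 0.148
billet_red [0.4739 0.0238] 0.182
billet_white [ 0.3949 -0.0108] 0.37
orange scene z0.01 [0.622 0.144 0.01 ]
orange scene z0.01 [0.694 0.055 0.01 ]
```

Run:
```python
from fit2 import *
ims={n:bot.camera(n) for n in CAL}
for n in CAL: cv2.imwrite(f"pics/{n}1.png",ims[n])
a=cv2.resize(ims["scene"][205:295,280:400],(600,450),interpolation=cv2.INTER_CUBIC)
b=cv2.resize(ims["top"][110:185,235:335],(600,450),interpolation=cv2.INTER_CUBIC)
cv2.imwrite("pics/close1.png",cv2.resize(np.hstack([a,b]),(800,300)))
for uv in[(310,230)]:
    pass
```

```text
(no output)
```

View pics/close1.png

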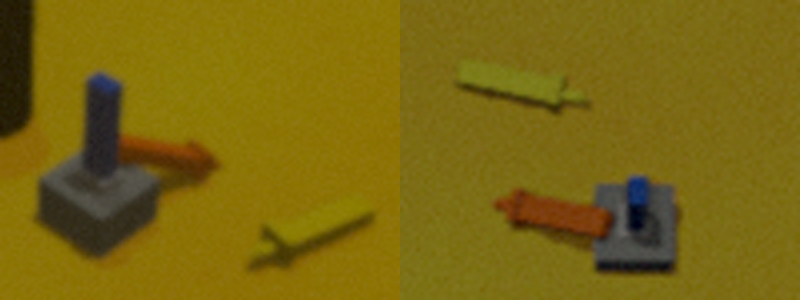

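The orange look-alike was still falling during the first pictures. It now lies to the left of the holder with its handle end on the holder's edge: crop right half (500–610,215), about top (252–270,163). Yellow lies at (265,131). The blue gauge stands in the holder (crop right 637,205; top 294,161), so that is my choice. Fingers on its handle, about 60 mm up or higher, clear the orange one. I start moving.

Call:
move_arm:
  deltas:
    - [0.5, 31.5, -14.2, 0, 0, 0, 0]
    - [0.5, 31.5, -14.2, 0, 0, 0, 0]
    - [0.5, 31.5, -14.2, 0, 0, 0, 0]
    - [0.5, 31.5, -14.2, 0, 0, 0, 0]
    - [0.5, 31.5, -14.2, 0, 0, 0, 0]
    - [0.5, 31.5, -14.2, 0, 0, 0, 0]
    - [0.5, 31.5, -14.2, 0, 0, 0, 0]
    - [0.5, 31.5, -14.2, 0, 0, 0, 0]
    - [0.5, 31.5, -14.2, 0, 0, 0, 0]
    - [0.5, 31.5, -14.2, 0, 0, 0, 0]

```text
clock: 3.13
eef_pos: [0.403, -0.2554, 0.2395]
tool_rot: [0.99, 0.14, 0.0, 0.0]
ft_force: [0.8, -0.3, -0.2]
grip_width: 0.0429
grasp_force: 0.0
```

Call:
move_arm:
  deltas:
    - [0.5, 31.5, -14.2, 0, 0, 0, 0]
    - [0.5, 31.5, -14.2, 0, 0, 0, 0]
    - [0.5, 31.5, -14.2, 0, 0, 0, 0]
    - [0.5, 31.5, -14.2, 0, 0, 0, 0]
    - [0.5, 31.5, -14.2, 0, 0, 0, 0]
    - [0.5, 31.5, -14.2, 0, 0, 0, 0]
    - [0.5, 31.5, -14.2, 0, 0, 0, 0]
    - [0.5, 0, 0, 0, 0, 0, 5.4]
    - [0.5, 0, 0, 0, 0, 0, 5.4]
    - [0.5, 0, 0, 0, 0, 0, 5.3]

```text
clock: 3.97
eef_pos: [0.5867, -0.0991, 0.2386]
tool_rot: [1.0, -0.002, -0.0, -0.0]
ft_force: [-0.1, -0.5, -0.4]
grip_width: 0.0428
grasp_force: 0.0
```

Run:
```python
from fit2 import *
P={"scene":(310,244),"top":(294,161)}
pix={"gauge":{},"holder":{}}
for n in CAL:
    for t in range(2):
        bot.camera(n)
        for k in pix:
            for d in bot.outline_of(k,n):
                c=np.argwhere(d["pixels"])[:,::-1].mean(0)
                if np.hypot(*(c-P[n]-(np.array([0,22]) if n=="scene" else [0,6] )*(k=="holder")))<7:
                    pix[k].setdefault(n,[]).append(d["pixels"].astype(np.float32));break
for k,z in(("gauge",.03),("holder",0)):
    ms={n:np.mean(v,0) for n,v in pix[k].items()};print(k,{n:(len(pix[k][n]),int(m.sum())) for n,m in ms.items()})
    if k=="holder": # mask out gauge area
        M["holder"]=[box(50,50,0,30)]
    for sub in [ms]+[{n:m} for n,m in ms.items()]:
        x,f=fit(k,sub,(.6647,-.032,[-.1,.1]),z);print("  ",list(sub),x.round(4),round(f,3))
```

```text
Traceback (most recent call last):
ValueError: operands could not be broadcast together with shapes (2,) (0,)
```

Run:
```python
from fit2 import *
P={("gauge","scene"):(310,244),("gauge","top"):(294,161),("holder","scene"):(308,266),("holder","top"):(295,168)}
pix={"gauge":{},"holder":{}}
for n in CAL:
    for t in range(2):
        bot.camera(n)
        for k in pix:
            for d in bot.outline_of(k,n):
                c=np.argwhere(d["pixels"])[:,::-1].mean(0)
                if np.hypot(*(c-P[k,n]))<7:
                    pix[k].setdefault(n,[]).append(d["pixels"].astype(np.float32));break
for k,z in(("gauge",.03),("holder",0)):
    ms={n:np.mean(v,0) for n,v in pix[k].items()};print(k,{n:(len(pix[k][n]),int(m.sum())) for n,m in ms.items()})
    for sub in [ms]+[{n:m} for n,m in ms.items()]:
        x,f=fit(k,sub,(.6647,-.032,[-.1,.1]),z);print("  ",list(sub),x.round(4),round(f,3))
```

```text
gauge {'scene': (2, 365)}
   ['scene'] [ 0.6659 -0.0333 -0.1502] 0.113
   ['scene'] [ 0.6659 -0.0333 -0.1502] 0.113
holder {'scene': (2, 703), 'top': (2, 255)}
   ['scene', 'top'] [ 0.6652 -0.0331 -0.0061] 1.055
   ['scene'] [ 0.6659 -0.0332  0.032 ] 0.257
   ['top'] [ 0.6638 -0.033  -0.0339] 0.765
```

Call:
move_arm:
  deltas:
    - [0.5, 26, -22, 10, 0, 0, 0]
    - [0.5, 26, -22, 10, 0, 0, 0]
    - [0.5, 26.5, -22, 10, 0, 0, 0]
    - [0.5, 0, 0, 30, 0, 0, 0]
    - [0.5, 0, 0, 0, 0, 0, 0]

```text
clock: 5.38
eef_pos: [0.6628, -0.0322, 0.1724]
tool_rot: [1.0, 0.001, -0.005, -0.0]
ft_force: [-1.3, 0.2, -2.3]
grip_width: 0.0424
grasp_force: 0.0
```

Run:
```python
from fit2 import *
o=bot.get_obs();print(o["eef_pos"],o["tool_rot"],bot.tip_reach)
ims={n:bot.camera(n) for n in CAL}
a=cv2.resize(ims["scene"][185:295,260:370],(600,600),interpolation=cv2.INTER_CUBIC)
cv2.imwrite("pics/c2.png",cv2.resize(a,(400,400)))
```

```text
[ 0.66275891 -0.03223829  0.17241924] [ 9.99986345e-01  1.24071273e-03 -5.07053501e-03 -2.46983802e-04] 0.008
```

View pics/c2.png

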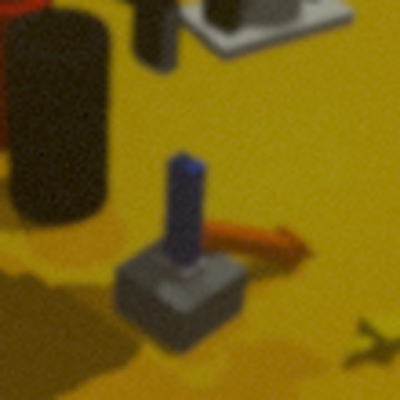

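The crop shows the two fingertips at about (155,50) and (225,15), either side of the line above the blue handle top (185,160). Orange is clear to the right. I descend.

Call:
move_arm:
  deltas:
    - [0.5, 2.5, 1, 20, 0, 0, 0]
    - [0.5, 0, 0, 20, 0, 0, 0]
    - [0.5, 0, 0, 20, 0, 0, 0]
    - [0.5, 0, 0, 20, 0, 0, 0]
    - [0.5, 0, 0, 15, 0, 0, 0]
    - [0.5, 0, 0, 4, 0, 0, 0]
    - [0.5, 0, 0, 0, 0, 0, 0]
    - [0.5, 0, 0, 0, 0, 0, 0]

```text
clock: 6.15
eef_pos: [0.668, -0.0358, 0.0825]
tool_rot: [1.0, -0.001, 0.001, 0.0]
ft_force: [0.6, 0.1, -0.2]
grip_width: 0.0428
grasp_force: 0.0
```

Call:
move_arm:
  deltas:
    - [0.5, -2.5, -2.5, 11, 0, 0, 0]
    - [0.5, 0, 0, 0, 0, 0, 0]
    - [0.5, 0, 0, 0, 0, 0, 0]
    - [0, 0, 0, 0, 0, 0, 0]
    - [0, 0, 0, 0, 0, 0, 0]
    - [0, 0, 0, 0, 0, 0, 0]
    - [0, 0, 0, 0, 0, 0, 0]
    - [0, 0, 0, 0, 0, 0, 0]

```text
clock: 6.82
eef_pos: [0.6655, -0.0328, 0.0705]
tool_rot: [1.0, -0.0, 0.001, 0.0]
ft_force: [-0.4, -0.7, 5.5]
grip_width: 0.0112
grasp_force: 58.7
```

Call:
move_arm:
  deltas:
    - [0, 0, 0, -20, 0, 0, 0]
    - [0, 0, 0, -30, 0, 0, 0]
    - [0, 0, 0, -30, 0, 0, 0]
    - [0, 0, 0, -20, 0, 0, 0]
    - [0, 0, 0, 0, 0, 0, 0]

```text
clock: 7.23
eef_pos: [0.6675, -0.0327, 0.1751]
tool_rot: [1.0, -0.0, 0.005, 0.0]
ft_force: [0.6, 0.6, -0.4]
grip_width: 0.011
grasp_force: 58.6
```

Call:
move_arm:
  deltas:
    - [0, -18.3, 28.6, 0, 0, 0, 0]
    - [0, -18.3, 28.6, 0, 0, 0, 0]
    - [0, -18.3, 28.6, 0, 0, 0, 0]
    - [0, -18.3, 28.6, 0, 0, 0, 0]
    - [0, -18.3, 28.6, 0, 0, 0, 0]
    - [0, -18.3, 28.6, 0, 0, 0, 0]
    - [0, -18.3, 28.6, 0, 0, 0, -6.9]
    - [0, 0, 0, 0, 0, 0, -6.9]
    - [0, 0, 0, 0, 0, 0, -6.9]
    - [0, 0, 0, 0, 0, 0, 0]

```text
clock: 8.07
eef_pos: [0.5353, -0.2333, 0.168]
tool_rot: [0.984, 0.18, -0.001, -0.001]
ft_force: [1.1, 0.8, 0.0]
grip_width: 0.011
grasp_force: 58.7
```

Call:
move_arm:
  deltas:
    - [0, 0, 0, 0, 0, 0, 0]
    - [0, 0, 0, 0, 0, 0, 0]

```text
clock: 8.23
eef_pos: [0.5364, -0.2323, 0.1685]
tool_rot: [0.984, 0.179, -0.001, -0.0]
ft_force: [1.3, 0.5, 0.1]
grip_width: 0.0113
grasp_force: 58.7
```

Run:
```python
from fit2 import *
o=bot.get_obs();print(o["eef_pos"],R.from_quat(o["tool_rot"]).as_matrix().round(3),o["ft_force"].round(1))
ims={n:bot.camera(n) for n in CAL}
for n in CAL: cv2.imwrite(f"pics/{n}3.png",ims[n])
a=cv2.resize(ims["scene"][190:330,100:240],(480,480),interpolation=cv2.INTER_CUBIC)
b=cv2.resize(cv2.imread("pics/top1.png")[180:250,350:420],(300,300),interpolation=cv2.INTER_CUBIC)
cv2.imwrite("pics/c3.png",np.hstack([a,np.vstack([b,np.zeros((180,300,3),np.uint8)])]))
```

```text
[ 0.53636662 -0.23232681  0.16854447] [[ 0.936  0.351 -0.001]
 [ 0.351 -0.936  0.001]
 [-0.001 -0.001 -1.   ]] [1.3 0.5 0.1]
```

View pics/c3.png

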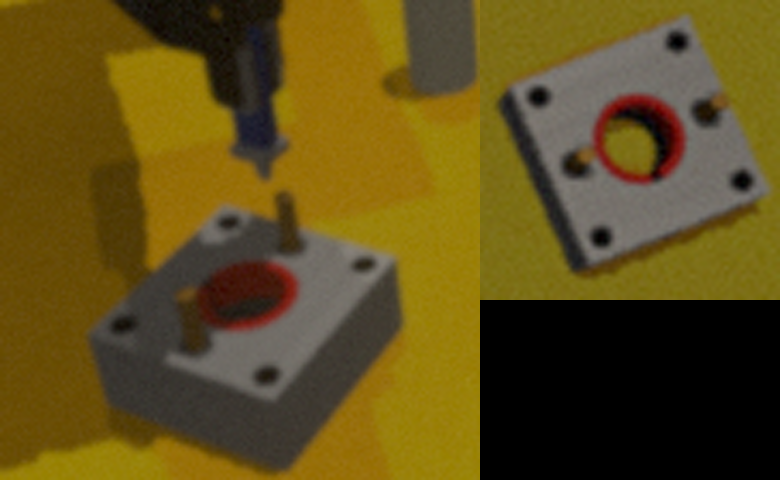

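The left crop shows the gauge in the fingers with its blade tip at (265,177), above the head. The right crop shows the ring gap as a dark break at (655,175), which is top (391,221).

```bash
cat > g.py <<'E'
from fit2 import *
HY=.361
def gap(hx=.5378,hy=-.2545,y=HY): return np.array([hx-.02*np.cos(y),hy-.02*np.sin(y),.05])
def gfit(ims_masks,o,off0):
    pass
E
python3 - <<'E'
from g import *
for n,h in(("top",(.538,-.2554)),("scene",(.537,-.2535))):
    g=gap(*h);print(n,"gap px inner",proj(n,g),"outer",proj(n,g-[.006*np.cos(HY),.006*np.sin(HY),0]))
im=cv2.imread("pics/top0.png").astype(int)+cv2.imread("pics/top1.png")
red=(im[...,2]-im[...,1])//2
print(red[214:226,382:400])
# stud tips check & gauge blade in hand
o=bot.get_obs();T=o["eef_pos"];Rm=R.from_quat(o["tool_rot"])
def gp(dx,z,dy=0):return T+Rm.apply([dx,dy,0])+[0,0,-.0405+z]
for dx in(-.004,0,.004):print(dx,"tip",proj("scene",gp(dx,-.017)),"sh",proj("scene",gp(dx,.003)))
im=cv2.imread("pics/scene3.png")
M["gl"]=[box(22,18,0,6),box(8,3.5,-17,0)]
bot.camera("scene")
for d in bot.outline_of("gauge","scene"):
    ys,xs=np.nonzero(d["pixels"]);print(d["conf"],d["rect"],[(int(y),int(xs[ys==y].min()),int(xs[ys==y].max())) for y in np.unique(ys)[-14:]])
E
```

```text
top gap px inner [[390.41808947 219.2387278 ]] outer [[391.45830722 221.52958973]]
scene gap px inner [[161.69074573 271.7388817 ]] outer [[158.91646355 270.81599697]]
[[ 15  12  13  13  14  13  13  16   9   1  -2  16  53  84 102  65  11  -1]
 [ 13  13  13  14  13  14  12  17  11   4   3  24  58  96  96  55   9   1]
 [  9  12  14  14  14  13  14  15  13   5   1  39  75  95  84  29   3   1]
 [ 18  18  15  14  14  17  16  23  18   3  25  69  97 101  67  15   1   3]
 [ 44  29  22  24  24  20  19  20  14  15  58  84 100  80  39   6   2   5]
 [ 78  54  34  30  31  23  21  19  11  46  88 105  83  41  12   1   4   4]
 [ 95  91  78  69  55  50  50  41  29  46  77  80  51  14   1   4   5   6]
 [ 60  84  96  95  96  91  93  84  42  15  27  33  16   4   2   3   5   3]
 [ 16  34  54  63  68  75  77  59  22   1   4   8   5   4   5   4   4   4]
 [  2   5  12  12  11  17  24  14   6   4   2   3   4   3   5   5   4   4]
 [  4   3   2   1   2   3   5   5   3   4   5   4   4   4   4   5   5   3]
 [  3   3   6   2   3   5   2   5   4   5   4   3   5   6   4   4   5   4]]
-0.004 tip [[174.41936089 241.1
[... 296 characters left out ...]
 182), (234, 168, 181), (235, 168, 180), (236, 170, 180), (237, 173, 179), (238, 174, 178), (239, 174, 178), (240, 175, 178), (241, 175, 178), (242, 177, 177)]
0.77 [353.2, 263.5, 38.3, 21.2] [(272, 359, 390), (273, 359, 388), (274, 358, 386), (275, 358, 384), (276, 358, 382), (277, 357, 380), (278, 356, 377), (279, 355, 375), (280, 355, 373), (281, 355, 370), (282, 356, 368), (283, 362, 367), (284, 363, 367), (285, 365, 365)]
0.7 [312.2, 243.0, 33.2, 17.0] [(245, 313, 319), (246, 312, 323), (247, 312, 328), (248, 312, 339), (249, 312, 340), (250, 312, 341), (251, 313, 342), (252, 314, 343), (253, 316, 343), (254, 319, 344), (255, 324, 343), (256, 329, 342), (257, 335, 341), (258, 337, 341)]
```

Call:
move_arm:
  deltas:
    - [0, -13, 10.6, 0, 0, 0, 0]
    - [0, -13.5, 10.6, 0, 0, 0, 0]
    - [0, 0, 0, 0, 0, 0, 0]
    - [0, 0, 0, 17, 0, 0, 0]
    - [0, 0, 0, 17, 0, 0, 0]
    - [0, 0, 0, 14, 0, 0, 0]
    - [0, 0, 0, 0, 0, 0, 0]
    - [0, 0, 0, 0, 0, 0, 0]
    - [0, 0, 0, 0, 0, 0, 0]

```text
clock: 9.18
eef_pos: [0.52, -0.2618, 0.1221]
tool_rot: [0.984, 0.18, 0.001, 0.0]
ft_force: [0.1, -0.5, -1.0]
grip_width: 0.0113
grasp_force: 58.7
```

Run:
```python
from g import *
o=bot.get_obs();T=o["eef_pos"];Rm=R.from_quat(o["tool_rot"]);m=Rm.as_matrix();print(T,m[:,0],m[2],o["ft_force"].round(1))
g=np.array([.519,-.2615]);d=g-T[:2];print("tool dx,dy mm",m[:2,0]@d*1e3,m[:2,1]@d*1e3)
im=bot.camera("scene");cv2.imwrite("pics/scene4.png",im)
print("pred tip",proj("scene",T+[0,0,-.0575]),"shoulder",proj("scene",T+[0,0,-.0375]))
a=cv2.resize(im[225:305,130:210],(560,560),interpolation=cv2.INTER_CUBIC);cv2.imwrite("pics/c4.png",a)
```

```text
[ 0.52002562 -0.26183942  0.12213458] [9.35410863e-01 3.53561382e-01 9.30765399e-04] [ 9.30765399e-04  8.06916580e-04 -9.99999241e-01] [ 0.1 -0.5 -1. ]
tool dx,dy mm -0.8393690191604515 -0.680116408067342
pred tip [[160.24223371 266.27811738]] shoulder [[158.34037735 257.4558132 ]]
```

View pics/c4.png

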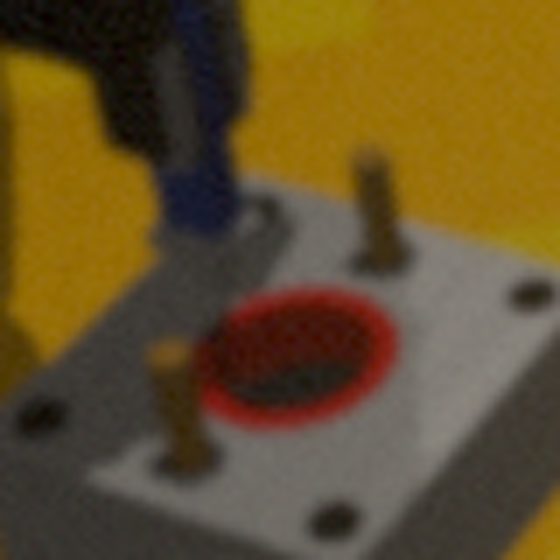

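The crop shows the blade above the left rim of the ring. A dark break in the ring near crop (212,322), which is scene (160,271), lies where the gap was predicted. I descend in small steps and watch the force.

Call:
move_arm:
  deltas:
    - [0, -0.8, -0.7, 6, 0, 0, 0]
    - [0, 0, 0, 4, 0, 0, 0]
    - [0, 0, 0, 3, 0, 0, 0]
    - [0, 0, 0, 2, 0, 0, 0]
    - [0, 0, 0, 1, 0, 0, 0]
    - [0, 0, 0, 0, 0, 0, 0]
    - [0, 0, 0, 0, 0, 0, 0]

```text
clock: 9.82
eef_pos: [0.5183, -0.2616, 0.1053]
tool_rot: [0.984, 0.18, -0.0, -0.0]
ft_force: [0.0, 1.2, -0.1]
grip_width: 0.0114
grasp_force: 58.7
```

Call:
move_arm:
  deltas:
    - [0, 0, 0, 1.5, 0, 0, 0]
    - [0, 0, 0, 1, 0, 0, 0]
    - [0, 0, 0, 0, 0, 0, 0]
    - [0, 0, 0, 0, 0, 0, 0]

```text
clock: 10.15
eef_pos: [0.5182, -0.2616, 0.1027]
tool_rot: [0.984, 0.18, -0.0, -0.0]
ft_force: [-0.3, 0.1, -0.3]
grip_width: 0.0111
grasp_force: 58.7
```

Call:
move_arm:
  deltas:
    - [0, 0.3, 0, 2, 0, 0, 0]
    - [0, 0, 0, 2, 0, 0, 0]
    - [0, 0, 0, 2, 0, 0, 0]
    - [0, 0, 0, 2, 0, 0, 0]
    - [0, 0, 0, 0, 0, 0, 0]
    - [0, 0, 0, 0, 0, 0, 0]

```text
clock: 10.65
eef_pos: [0.5184, -0.2614, 0.0945]
tool_rot: [0.984, 0.18, -0.0, -0.0]
ft_force: [0.0, 0.4, -0.1]
grip_width: 0.0114
grasp_force: 58.7
```

Call:
move_arm:
  deltas:
    - [0, 0, 0, 2, 0, 0, 0]
    - [0, 0, 0, 1, 0, 0, 0]
    - [0, 0, 0, 0.6, 0, 0, 0]
    - [0, 0, 0, 0, 0, 0, 0]
    - [0, 0, 0, 0, 0, 0, 0]

```text
clock: 11.07
eef_pos: [0.5185, -0.2615, 0.0912]
tool_rot: [0.984, 0.18, -0.0, -0.0]
ft_force: [-0.3, -0.4, -1.3]
grip_width: 0.0114
grasp_force: 58.7
```

Call:
move_arm:
  deltas:
    - [0, 0, 0, 1, 0, 0, 0]
    - [0, 0, 0, 0.6, 0, 0, 0]
    - [0, 0, 0, 0, 0, 0, 0]
    - [0, 0, 0, 0, 0, 0, 0]
    - [0, 0, 0, 0, 0, 0, 0]

```text
clock: 11.48
eef_pos: [0.5188, -0.2616, 0.0904]
tool_rot: [0.984, 0.18, 0.0, 0.0]
ft_force: [-1.6, 1.2, 5.9]
grip_width: 0.0114
grasp_force: 59.5
```

Call:
move_arm:
  deltas:
    - [0, 0, 0, 0, 0, 0, 0]
    - [0, 0, 0, 0, 0, 0, 0]
    - [0, 0, 0, -14, 0, 0, 0]
    - [0, 0, 0, -20, 0, 0, 0]
    - [0, 0, 0, -30, 0, 0, 0]
    - [0, 0, 0, -21, 0, 0, 0]
    - [0, 0, 0, 0, 0, 0, 6.9]
    - [0, 0, 0, 0, 0, 0, 6.9]
    - [0, 0, 0, 0, 0, 0, 6.9]
    - [0, 0, 0, 0, 0, 0, 0]

```text
clock: 12.32
eef_pos: [0.5185, -0.2614, 0.1743]
tool_rot: [1.0, -0.001, -0.0, -0.0]
ft_force: [-1.2, -0.1, -0.2]
grip_width: 0.0117
grasp_force: 58.7
```

Call:
move_arm:
  deltas:
    - [0, 18.3, -28.6, 0, 0, 0, 0]
    - [0, 18.3, -28.6, 0, 0, 0, 0]
    - [0, 18.3, -28.6, 0, 0, 0, 0]
    - [0, 18.3, -28.6, 0, 0, 0, 0]
    - [0, 18.3, -28.6, 0, 0, 0, 0]
    - [0, 18.3, -28.6, 0, 0, 0, 0]
    - [0, 18.3, -28.6, 0, 0, 0, 0]
    - [0, 18.3, -28.6, 0, 0, 0, 0]
    - [0, 0, 0, 0, 0, 0, 0]
    - [0, 0, 0, 0, 0, 0, 0]

```text
clock: 13.15
eef_pos: [0.6654, -0.0305, 0.1732]
tool_rot: [1.0, 0.003, -0.001, 0.0]
ft_force: [-0.2, -1.1, -0.8]
grip_width: 0.0115
grasp_force: 58.7
```

Call:
move_arm:
  deltas:
    - [0, 0, 0, 0, 0, 0, 0]
    - [0, 0, 0, 0, 0, 0, 0]

```text
clock: 13.32
eef_pos: [0.6644, -0.0336, 0.1742]
tool_rot: [1.0, -0.0, -0.001, 0.0]
ft_force: [0.2, -0.7, -0.7]
grip_width: 0.0109
grasp_force: 58.7
```

Call:
move_arm:
  deltas:
    - [0, 1, -0.8, 20, 0, 0, 0]
    - [0, 0, 0, 25, 0, 0, 0]
    - [0, 0, 0, 20, 0, 0, 0]
    - [0, 0, 0, 10, 0, 0, 0]
    - [0, 0, 0, 6, 0, 0, 0]
    - [0, 0, 0, 0, 0, 0, 0]
    - [0, 0, 0, 0, 0, 0, 0]

```text
clock: 13.9
eef_pos: [0.6664, -0.0325, 0.0945]
tool_rot: [1.0, -0.0, 0.001, 0.0]
ft_force: [-0.4, -0.5, -0.6]
grip_width: 0.011
grasp_force: 58.8
```

Call:
move_arm:
  deltas:
    - [0, 0, 0, 6, 0, 0, 0]
    - [0, 0, 0, 6, 0, 0, 0]
    - [0, 0, 0, 4, 0, 0, 0]
    - [0, 0, 0, 3, 0, 0, 0]
    - [0, 0, 0, 0, 0, 0, 0]
    - [0, 0, 0, 0, 0, 0, 0]

```text
clock: 14.4
eef_pos: [0.6658, -0.0318, 0.0743]
tool_rot: [1.0, -0.0, -0.0, -0.0]
ft_force: [-0.0, -0.8, 0.4]
grip_width: 0.0112
grasp_force: 58.8
```

Call:
move_arm:
  deltas:
    - [0, 0, 0.7, 2, 0, 0, 0]
    - [0, 0, 0, 1, 0, 0, 0]
    - [0, 0, 0, 0.7, 0, 0, 0]
    - [0, 0, 0, 0, 0, 0, 0]
    - [0, 0, 0, 0, 0, 0, 0]

```text
clock: 14.82
eef_pos: [0.666, -0.0326, 0.0709]
tool_rot: [1.0, -0.0, 0.0, -0.0]
ft_force: [0.3, 0.0, -0.8]
grip_width: 0.0114
grasp_force: 58.8
```

Call:
move_arm:
  deltas:
    - [0, 0, 0, 0.4, 0, 0, 0]
    - [0, 0, 0, 0, 0, 0, 0]
    - [0.5, 0, 0, 0, 0, 0, 0]
    - [0.5, 0, 0, 0, 0, 0, 0]
    - [0.5, 0, 0, 0, 0, 0, 0]
    - [0.5, 0, 0, 0, 0, 0, 0]
    - [0.5, 0, 0, 0, 0, 0, 0]
    - [0.5, 0, 0, 0, 0, 0, 0]
    - [0.5, 0, 0, 0, 0, 0, 0]

```text
clock: 15.57
eef_pos: [0.666, -0.0326, 0.0705]
tool_rot: [1.0, -0.0, 0.0, -0.0]
ft_force: [0.9, 0.3, 0.1]
grip_width: 0.0427
grasp_force: 0.0
```

Call:
move_arm:
  deltas:
    - [0.5, 0, 0, -15, 0, 0, 0]
    - [0.5, 0, 0, -25, 0, 0, 0]
    - [0.5, 0, 0, -30, 0, 0, 0]
    - [0.5, 0, 0, -30, 0, 0, 0]
    - [1, 0, 0, -30, 0, 0, 0]
    - [1, 0, 0, -20, 0, 0, 0]
    - [1, -15, -30, 0, 0, 0, 0]
    - [1, -15, -30, 0, 0, 0, 0]
    - [1, -15, -30, 0, 0, 0, 0]
    - [1, -15, -30, 0, 0, 0, 0]

```text
clock: 16.4
eef_pos: [0.605, 0.0494, 0.2215]
tool_rot: [0.999, 0.034, -0.001, -0.015]
ft_force: [0.3, -0.6, 0.3]
grip_width: 0.0854
grasp_force: 0.0
```

Run:
```python
from fit2 import *
ims={n:bot.camera(n) for n in CAL}
a=cv2.resize(ims["scene"][150:290,200:390],(570,420),interpolation=cv2.INTER_CUBIC)
cv2.imwrite("pics/c5.png",a)
for n in CAL:
  cv2.imwrite(f"pics/{n}5.png",ims[n])
  for d in bot.outline_of("gauge",n):print(n,round(d["conf"],2),d["rect"])
print(proj("scene",[.666,-.0328,.065]))
m={"scene":cmask(ims["scene"],"gray",(332,187),32)}
print(m["scene"].sum(),fit("retainer",m,(.5093,.2425,-.312)))
```

```text
scene 0.71 [128.8, 248.7, 88.2, 76.6]
scene 0.64 [301.3, 227.7, 15.6, 36.4]
scene 0.6 [356.3, 264.6, 32.9, 19.7]
scene 0.56 [314.8, 246.2, 31.2, 13.7]
[[309.74203919 244.01804565]]
784.0 (array([ 0.50917093,  0.24361628, -0.30330119]), np.float64(0.04990433529019356))
```

View pics/c5.png

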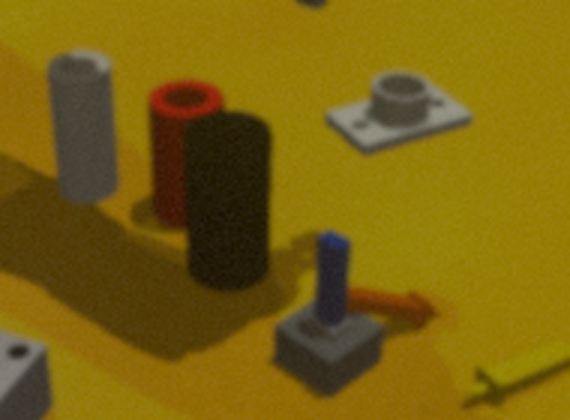

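The crop shows the blue gauge standing in the holder at (332,280), which is scene (310,244). Billets and orange are unchanged, and the retainer is unoccluded at crop (400,110). I go to the retainer.

Call:
move_arm:
  deltas:
    - [1, -19.3, -31.1, 0, 0, 0, 0]
    - [1, -19.3, -31.1, 0, 0, 0, 0]
    - [1, -19.3, -31.1, 0, 0, 0, 0]
    - [1, -19.3, -31.1, 0, 0, 0, 0]
    - [1, -19.3, -31.1, 0, 0, 0, 0]
    - [1, 0, 0, 0, 0, 0, 5.9]
    - [1, 0, 0, 0, 0, 0, 5.9]
    - [1, 0, 0, 0, 0, 0, 5.9]
    - [1, 0, 0, 20, 0, 0, 0]
    - [1, 0, 0, 0, 0, 0, 0]

```text
clock: 17.43
eef_pos: [0.5052, 0.0375, 0.2075]
tool_rot: [0.997, -0.008, -0.019, -0.076]
ft_force: [-0.6, 0.3, -1.2]
grip_width: 0.085
grasp_force: 0.0
```

```bash
cat > d.py <<'E'
import sys
from h import *
o=bot.get_obs();T=o["eef_pos"];m=R.from_quat(o["tool_rot"]).as_matrix()
t=np.array(list(map(float,sys.argv[1:3])));d=t-T[:2];yaw=np.arctan2(m[1,0],m[0,0])
print(o["clock"],T.round(4),"yaw",yaw.round(4),"tilt",m[2].round(4),"tool dx dy",(m[:2,0]@d*1e3).round(2),(m[:2,1]@d*1e3).round(2),"az deg",np.degrees(yaw-float(sys.argv[3])).round(2))
E
python3 d.py .5093 .2427 -.31
```

```text
17.4333 [0.5052 0.0375 0.2075] yaw -0.0128 tilt [-0.0399 -0.1504 -0.9878] tool dx dy 1.46 -202.89 az deg 17.03
```

```bash
python3 -c "
from workcell import bot
o=bot.get_obs();print(o['joint_pos'],o['joint_vel'],o['ft_force'],o['tool_rot'])"
```

```text
[-0.01375332  0.29862908 -0.01043105  1.30181356  0.15104711  3.14061553] [ 0.03753332 -0.01067942  0.02680736  0.0655681   0.00807421  0.00025346] [-0.63177011  0.26340549 -1.24272109] [ 0.99691926 -0.00788039 -0.01942408 -0.07558174]
```

Call:
move_arm:
  deltas:
    - [1, 0, 0, -10, 0, 0, -7.1]
    - [1, 0, 0, 0, 0, 0, -7.1]
    - [1, 0, 0, 0, 0, 0, -7.1]
    - [1, 0, 0, 0, 0, 0, -7.1]
    - [1, 0, 0, 0, 0, 0, -7.1]
    - [1, 0, 0, 0, 0, 0, -7.1]
    - [1, 0, 0, 0, 0, 0, -7.1]
    - [1, 0, 0, 0, 0, 0, -7.1]
    - [1, 0, 0, 0, 0, 0, -7.1]
    - [1, 0, 0, 0, 0, 0, 0]

```text
clock: 18.27
eef_pos: [0.5066, 0.0386, 0.2203]
tool_rot: [0.848, 0.524, 0.025, -0.074]
ft_force: [-0.2, 0.4, 0.1]
grip_width: 0.0858
grasp_force: 0.0
```

```bash
python3 d.py .5093 .2427 1.26;  python3 -c "
from workcell import bot
from scipy.spatial.transform import Rotation as R
o=bot.get_obs();print(o['joint_pos'].round(3));g=R.from_euler('z',1.26)*R.from_quat([1,0,0,0]);print('rotvec deg in tool',((R.from_quat(o['tool_rot']).inv()*g).as_rotvec(degrees=True)).round(2))"
```

```text
18.2667 [0.5066 0.0386 0.2203] yaw 1.1008 tilt [ 0.1199 -0.0982 -0.9879] tool dx dy 181.83 -87.43 az deg -9.12
[-0.012  0.292  0.014  1.329  0.151  2.02 ]
rotvec deg in tool [-5.11 -7.32 -8.76]
```

Call:
move_arm:
  deltas:
    - [1, 0, 0, 0, -2.55, -3.66, -4.4]
    - [1, 0, 0, 0, -2.55, -3.66, -4.4]
    - [1, 0, 0, 0, 0, 0, 0]
    - [1, 0, 0, 0, 0, 0, 0]

```text
clock: 18.6
eef_pos: [0.5062, 0.0395, 0.2203]
tool_rot: [0.809, 0.588, 0.0, -0.001]
ft_force: [-0.1, 0.8, -0.6]
grip_width: 0.0855
grasp_force: 0.0
```

```bash
python3 d.py .5093 .2427 1.26
```

```text
18.6 [0.5062 0.0395 0.2203] yaw 1.2566 tilt [ 0.0012 -0.0011 -1.    ] tool dx dy 194.26 -59.85 az deg -0.19
```

Call:
move_arm:
  deltas:
    - [1, 27.75, -8.55, 0, 0, 0, 0]
    - [1, 27.75, -8.55, 0, 0, 0, 0]
    - [1, 27.75, -8.55, 0, 0, 0, 0]
    - [1, 27.75, -8.55, 0, 0, 0, 0]
    - [1, 27.75, -8.55, 10, 0, 0, 0]
    - [1, 27.75, -8.55, 30, 0, 0, 0]
    - [1, 27.75, -8.55, 30, 0, 0, 0]
    - [1, 0, 0, 30, 0, 0, 0]
    - [1, 0, 0, 20, 0, 0, 0]
    - [1, 0, 0, 0, 0, 0, 0]

```text
clock: 19.43
eef_pos: [0.5055, 0.2401, 0.0948]
tool_rot: [0.809, 0.587, -0.005, -0.002]
ft_force: [-1.1, -0.2, -0.5]
grip_width: 0.0854
grasp_force: 0.0
```

Call:
move_arm:
  deltas:
    - [1, 0, 0, 0, 0, 0, 0]
    - [1, 0, 0, 0, 0, 0, 0]

```text
clock: 19.6
eef_pos: [0.5101, 0.2413, 0.1015]
tool_rot: [0.809, 0.587, 0.001, -0.0]
ft_force: [0.9, 0.5, 0.1]
grip_width: 0.0853
grasp_force: 0.0
```

```bash
python3 d.py .5093 .2427 1.26
python3 - <<'E'
from h import *
im=bot.camera("scene");cv2.imwrite("pics/c6.png",cv2.resize(im[130:230,270:400],(520,400),interpolation=cv2.INTER_CUBIC))
E
```

```text
19.6 [0.5101 0.2413 0.1015] yaw 1.2558 tilt [ 1.5e-03  3.0e-04 -1.0e+00] tool dx dy 1.03 -1.19 az deg -0.24
```

View pics/c6.png

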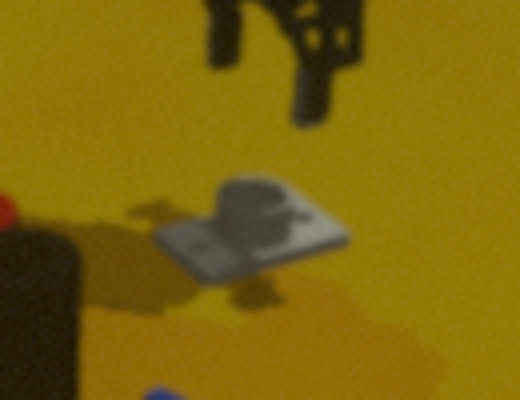

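The crop shows the fingers at (225,65) and (310,120) straddling the collar at (255,210) along the plate's short side. I descend.

Call:
move_arm:
  deltas:
    - [1, 1, -1.2, 20, 0, 0, 0]
    - [1, 0, 0, 20, 0, 0, 0]
    - [1, 0, 0, 18, 0, 0, 0]
    - [1, 0, 0, 12, 0, 0, 0]
    - [1, 0, 0, 8, 0, 0, 0]
    - [1, 0, 0, 5, 0, 0, 0]
    - [1, 0, 0, 2, 0, 0, 0]
    - [1, 0, 0, 0, 0, 0, 0]
    - [1, 0, 0, 0, 0, 0, 0]

```text
clock: 20.4
eef_pos: [0.5088, 0.2431, 0.0162]
tool_rot: [0.809, 0.588, 0.001, -0.0]
ft_force: [-0.0, 0.3, 0.7]
grip_width: 0.0855
grasp_force: 0.0
```

Call:
move_arm:
  deltas:
    - [0, 0, 0, 0, 0, 0, 0]
    - [0, 0, 0, 0, 0, 0, 0]
    - [0, 0, 0, 0, 0, 0, 0]
    - [0, 0, 0, 0, 0, 0, 0]
    - [0, 0, 0, 0, 0, 0, 0]
    - [0, 0, 0, 0, 0, 0, 0]

```text
clock: 20.9
eef_pos: [0.509, 0.2432, 0.0161]
tool_rot: [0.809, 0.588, 0.001, 0.0]
ft_force: [0.6, -1.9, 5.8]
grip_width: 0.0479
grasp_force: 64.0
```

Call:
move_arm:
  deltas:
    - [0, 0, 0, -10, 0, 0, 0]
    - [0, 0, 0, -25, 0, 0, 0]
    - [0, 0, 0, -35, 0, 0, 0]
    - [0, 0, 0, -40, 0, 0, 0]
    - [0, 0, 0, -40, 0, 0, 0]
    - [0, 0, 0, -24, 0, 0, 0]
    - [0, 0, 0, 0, 0, 0, 0]
    - [0, 0, 0, 0, 0, 0, 0]
    - [0, 0, 0, 0, 0, 0, 0]

```text
clock: 21.65
eef_pos: [0.5065, 0.2422, 0.187]
tool_rot: [0.809, 0.588, -0.002, -0.001]
ft_force: [0.9, -0.6, -4.0]
grip_width: 0.0478
grasp_force: 63.2
```

```bash
python3 d.py .5385 -.2545 1.931
python3 - <<'E'
from fit2 import *
im=bot.camera("scene");cv2.imwrite("pics/c7.png",cv2.resize(im[70:200,270:400],(480,480),interpolation=cv2.INTER_CUBIC))
E
```

```text
21.65 [0.5065 0.2422 0.187 ] yaw 1.2582 tilt [-0.003  -0.0038 -1.    ] tool dx dy -462.78 183.15 az deg -38.55
```

View pics/c7.png

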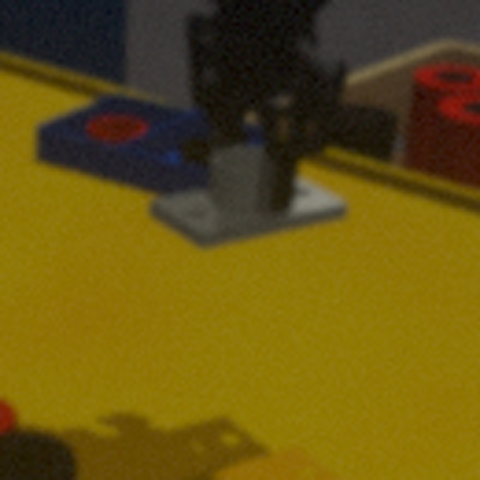

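The crop shows the plate held level in the fingers at (245,205), well off the floor. I carry it over the billets.

Call:
move_arm:
  deltas:
    - [0, -15, 6, 0, 0, 0, 0]
    - [0, -24, 9.5, 0, 0, 0, 0]
    - [0, -24, 9.5, 0, 0, 0, 0]
    - [0, -24, 9.5, 0, 0, 0, 0]
    - [0, -24, 9.5, 0, 0, 0, 0]
    - [0, -24, 9.5, 0, 0, 0, 0]
    - [0, -24, 9.5, 0, 0, 0, 0]
    - [0, -24, 9.5, 0, 0, 0, 0]
    - [0, -24, 9.5, 0, 0, 0, 0]
    - [0, -24, 9.5, 0, 0, 0, 0]

```text
clock: 22.53
eef_pos: [0.5222, -0.0063, 0.1862]
tool_rot: [0.809, 0.588, -0.003, -0.002]
ft_force: [0.1, 0.4, -2.8]
grip_width: 0.0477
grasp_force: 63.2
```

Call:
move_arm:
  deltas:
    - [0, -24, 9.5, 0, 0, 0, 0]
    - [0, -24, 9.5, 0, 0, 0, 0]
    - [0, -24, 9.5, 0, 0, 0, 0]
    - [0, -24, 9.5, 0, 0, 0, 0]
    - [0, -24, 9.5, 0, 0, 0, -6.4]
    - [0, -24, 9.5, 0, 0, 0, -6.4]
    - [0, 0, 0, 0, 0, 0, -6.4]
    - [0, 0, 0, 0, 0, 0, -6.4]
    - [0, 0, 0, 0, 0, 0, -6.4]
    - [0, 0, 0, 0, 0, 0, -6.4]

```text
clock: 23.37
eef_pos: [0.535, -0.1592, 0.1858]
tool_rot: [0.568, 0.823, -0.001, -0.003]
ft_force: [-0.4, -0.1, -3.5]
grip_width: 0.0482
grasp_force: 63.1
```

Call:
move_arm:
  deltas:
    - [0, 0, 0, 0, 0, 0, 0]
    - [0, 0, 0, 0, 0, 0, 0]

```text
clock: 23.53
eef_pos: [0.5356, -0.1589, 0.1867]
tool_rot: [0.571, 0.821, -0.001, -0.003]
ft_force: [-0.2, 0.4, -3.3]
grip_width: 0.0476
grasp_force: 63.1
```

```bash
python3 d.py .538 -.2545 1.931
```

```text
23.5333 [ 0.5356 -0.1589  0.1867] yaw 1.9255 tilt [ 0.0032 -0.0043 -1.    ] tool dx dy -90.45 -30.92 az deg -0.32
```

Call:
move_arm:
  deltas:
    - [0, -22.6, -7.7, 0, 0, 0, 0]
    - [0, -22.6, -7.7, 0, 0, 0, -0.3]
    - [0, -22.6, -7.7, 0, 0, 0, 0]
    - [0, -22.6, -7.7, 0, 0, 0, 0]
    - [0, 0, 0, 15, 0, 0, 0]
    - [0, 0, 0, 15, 0, 0, 0]
    - [0, 0, 0, 0, 0, 0, 0]
    - [0, 0, 0, 0, 0, 0, 0]
    - [0, 0, 0, 0, 0, 0, 0]

```text
clock: 24.28
eef_pos: [0.5399, -0.2545, 0.1591]
tool_rot: [0.568, 0.823, -0.0, -0.001]
ft_force: [0.4, 0.5, -3.7]
grip_width: 0.0474
grasp_force: 63.0
```

```bash
python3 d.py .538 -.2545 1.931
python3 - <<'E'
from fit2 import *
ims={n:bot.camera(n) for n in CAL}
for n in CAL: cv2.imwrite(f"pics/{n}8.png",ims[n])
z=bot.get_obs()["eef_pos"][2]-.0161
M["retainer"]=[box(62,110,0,10)]
V=ims["scene"].copy()
for p in M["retainer"]:
    uv=proj("scene",R.from_euler("z",.36).apply(p)+[.538,-.2545,z]);
    for u in uv: cv2.circle(V,tuple(np.round(u).astype(int)),0,(0,0,255),-1)
Vt=ims["top"].copy()
for u in proj("top",R.from_euler("z",.36).apply(M["retainer"][0])+[.538,-.2545,z]): cv2.circle(Vt,tuple(np.round(u).astype(int)),0,(0,0,255),-1)
cv2.imwrite("pics/c8.png",np.hstack([cv2.resize(V[200:340,110:230],(480,560),interpolation=cv2.INTER_NEAREST),cv2.resize(Vt[170:260,350:420],(320,411),interpolation=cv2.INTER_NEAREST) if 0 else cv2.resize(Vt[160:300,345:425],(320,560),interpolation=cv2.INTER_NEAREST)]))
E
```

```text
24.2833 [ 0.5399 -0.2545  0.1591] yaw 1.9331 tilt [ 7.e-04 -9.e-04 -1.e+00] tool dx dy 0.64 -1.82 az deg 0.12
```

View pics/c8.png

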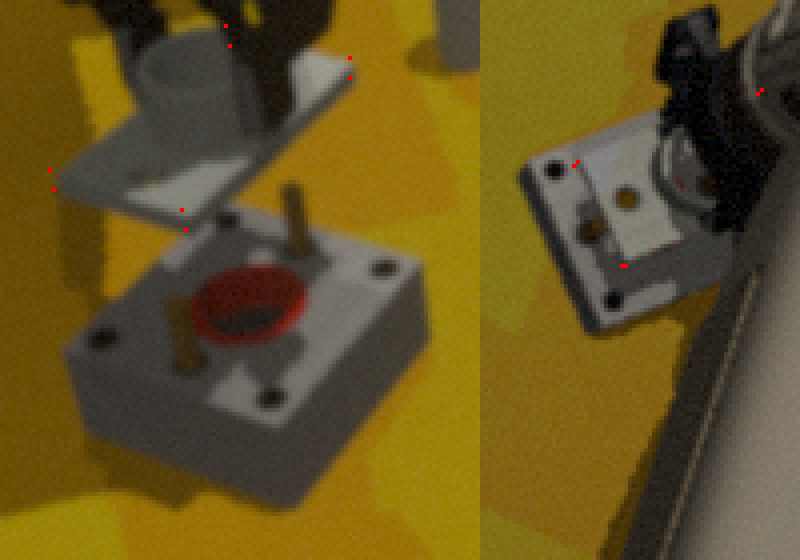

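Run:
```python
from fit2 import *
T=bot.get_obs()["eef_pos"];yaw=1.9331-np.pi/2
z=T[2]-.0161+.010
for s in(1,-1):
    print("top hole pred",proj("top",R.from_euler("z",yaw).apply([0,.04*s,0])+[T[0],T[1],z]).round(2))
im=cv2.imread("pics/top8.png")
g=cv2.cvtColor(im,6).astype(float)[203:217,374:390];w=np.clip(110-g,0,None)
print(g.astype(int))
# scene corner comparison
m=box(62,110,0,10)
print("scene corners pred",(proj("scene",R.from_euler("z",yaw).apply(m)+[T[0],T[1],z-.01])-[110,200]).round(1)*4)
for h in((.5378,-.2545),):
  for s in(1,-1):print("stud tip scene",((proj("scene",R.from_euler("z",.361).apply([0,.04*s,0])+[*h,.085])-[110,200])*4).round(),"top",proj("top",R.from_euler("z",.361).apply([0,.04*s,0])+[*h,.085]).round(1))
```

```text
top hole pred [[381.05 209.04]]
top hole pred [[414.59 195.74]]
[[133 129 128 128 126 129 128 129 132 125 124 126 121  91  54  38]
 [137 131 130 129 128 129 130 129 129 127 127 126 124 102  56  44]
 [128 131 131 131 129 130 128 121 125 124 129 128 122 110  66  41]
 [130 130 130 129 128 118 103  86  96 113 122 129 127 118  84  46]
 [126 135 127 130 114  85  57  49  60  76 101 120 123 122  94  60]
 [112 130 128 124 104  64  44  45  49  53  74 111 121 125 119  87]
 [100 124 125 124  93  59  49  54  54  48  68 101 123 125 125 112]
 [ 86 121 129 120  99  61  52  51  56  54  69 102 118 123 127 126]
 [ 63 102 125 123 111  82  63  57  55  62  86 113 126 125 125 129]
 [ 55  77 118 128 126 114  95  81  81  90 108 121 125 125 129 127]
 [ 53  66 100 125 128 127 123 113 118 119 127 128 129 130 132 130]
 [ 49  51  84 116 128 131 128 127 127 127 130 125 132 130 125 128]
 [ 45  46  63 106 125 123 130 133 131 130 132 129 126 127 123 126]
 [ 47  43  61  89 122 133 130 128 129 129 128 127 127 123 122 126]]
scene corners pred [[ 56.8 191.2]
 [ 51.2 170.4]
 [232.   45.2]
 [228.8  26. ]
 [188.8 233.2]
 [184.  212.4]
 [353.2  78. ]
 [350.4  58.4]]
stud tip scene [[286. 186.]] top [[374.4 215.4]]
stud tip scene [[171. 299.]] top [[405.8 203. ]]
```

Call:
move_arm:
  deltas:
    - [0, 0.9, -2, 0, 0, 0, 0]
    - [0, 0, 0, 10, 0, 0, 0]
    - [0, 0, 0, 10, 0, 0, 0]
    - [0, 0, 0, 10, 0, 0, 0]
    - [0, 0, 0, 7, 0, 0, 0]
    - [0, 0, 0, 4, 0, 0, 0]
    - [0, 0, 0, 0, 0, 0, 0]
    - [0, 0, 0, 0, 0, 0, 0]
    - [0, 0, 0, 0, 0, 0, 0]

```text
clock: 25.13
eef_pos: [0.5381, -0.2548, 0.1184]
tool_rot: [0.568, 0.823, -0.0, 0.0]
ft_force: [-0.2, 0.4, -2.9]
grip_width: 0.0479
grasp_force: 63.1
```

```bash
python3 d.py .5377 -.2543 1.931
```

```text
25.1333 [ 0.5381 -0.2548  0.1184] yaw 1.9335 tilt [-2.e-04  0.e+00 -1.e+00] tool dx dy 0.63 -0.14 az deg 0.14
```

Call:
move_arm:
  deltas:
    - [0, 0.5, 0, 2.5, 0, 0, 0]
    - [0, 0, 0, 2, 0, 0, 0]
    - [0, 0, 0, 1.5, 0, 0, 0]
    - [0, 0, 0, 0, 0, 0, 0]
    - [0, 0, 0, 0, 0, 0, 0]
    - [0, 0, 0, 0, 0, 0, 0]

```text
clock: 25.63
eef_pos: [0.5375, -0.2542, 0.1121]
tool_rot: [0.568, 0.823, -0.0, -0.0]
ft_force: [-0.5, -0.5, -3.2]
grip_width: 0.0479
grasp_force: 63.1
```

```bash
python3 d.py .5377 -.2543 1.931
python3 - <<'E'
from h import *
s=bot.camera("scene");t=bot.camera("top")
cv2.imwrite("pics/c9.png",np.hstack([cv2.resize(s[180:330,110:350],(576,360),interpolation=cv2.INTER_CUBIC),cv2.resize(t[180:255,350:390],(192,360),interpolation=cv2.INTER_CUBIC)]))
E
```

```text
25.6333 [ 0.5375 -0.2542  0.1121] yaw 1.9336 tilt [ 3.e-04 -5.e-04 -1.e+00] tool dx dy -0.17 0.1 az deg 0.15
```

View pics/c9.png

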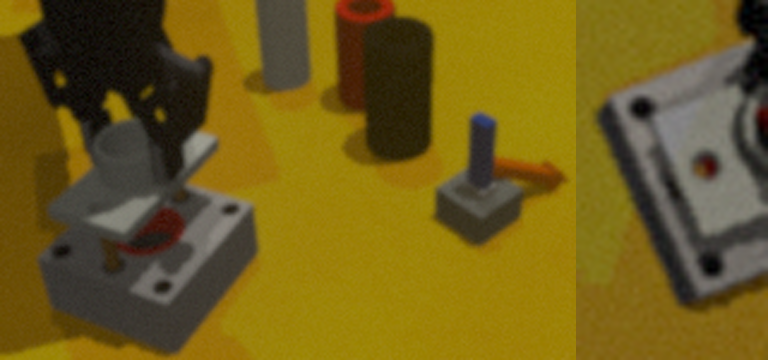

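The crop shows the plate level just above both studs, with a brass stud visible in the hole at (706,165). The gauge stands in its holder at (482,155) and the billets are standing. I hand in.

```bash
python3 -c "
from workcell import bot
print(bot.job_done())"
```

```text
the job is handed in; nothing more can be done
None
```

I pushed the gauge blade into the ring gap until its shoulder met the head and stood it back in its holder. The retainer plate is now held level about 11 mm above the studs, and the billets were not touched. The job is handed in, but no verdict came back.

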